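# Carton the seized lighters and raise the exhibit camera

## Robot

A 6-joint arm with a two-finger parallel gripper is mounted at the origin on the work surface. World frame = base frame: x ahead of the robot, y to its left, z up, the work surface at z = 0. Lengths are in mm, angles in rad, forces in N, time in s.
With the tool pointing down it reaches from about 150 to 775 mm from the base axis. Payload 6.1 kg.
Tool frame: the origin (TCP) lies between the finger pads; the fingertips stand 8 mm ahead of it and the grasp point (between the pads) lies 11 mm behind it (robot.tip_reach is the distance from the TCP to the fingertips, in mm); z points along the fingers, x is the direction in which the jaws open and shut, and the axes are right-handed (so a half turn about z gives the same grasp; the last joint's range is limited). The gripper opens to 85 mm and grips with 20 to 120 N. Pads are 22 mm wide; open, the fingers measure 114 mm over their backs; the gripper's body (76 mm by 85 mm) begins 54 mm behind the grasp point. The pads swing forward as they close: fully open they stand 13 mm farther back than shut.
Start: joints at [1.345, 0.126, -0.04, 1.405, 0, 1.571], TCP at [117.535, 511.658, 239.295] pointing down, gripper open.
Joint ranges: [-2.72, 2.72], [-0.95, 1.95], [-1.27, 1.35], [-1.78, 2.02], [-1.46, 1.47], [-3.14, 3.14]. Speed limits (rad/s): [2.39, 2.39, 3.01, 3.14, 3.14, 3.14].

## Interface

Orientations are given as a rotation vector (axis times angle).
In Python, from cell import robot gives the robot as it stands.
- The arm moves only by the tool drive_tool, never from a script. Its argument "plan" is a list that holds one entry, the list of rows, each a list of 7 numbers: the turn, a rotation vector about the tool's x, y, z in degrees, then the shift along the tool's x, y, z in m, then the closure, from -1 (fully open) to 1 (shut). In form: [[[ax, ay, az, dx, dy, dz, jaw], ...]]. A call has 1 to 20 rows; each row shifts and turns the commanded pose from where the row before left it, along the tool's axes as they then stand; what a row does not reach is not made up. A row lasts 1/10 s, in which the tool goes at most 50 mm and 8.59 degrees, less where a joint would pass 70% of its speed; a pose out of reach is approached as far as the arm can. A call with a gripper value outside its range is refused whole. The fingers move at their own pace and stop on an object; the grip force is fixed at half the most. Time passes only in rows, so rows that do not move let the fingers close. It gives the time, the measured TCP pose, the force and the opening at its end, in the units of the state.
- robot.state(): the state, without advancing time (a new reading comes with each control period).
- robot.grab_frame(name): name is "side" or "top"; returns the picture (420x560x3 uint8, red, green, blue); there is no depth.
- robot.get_calibration(name): a dict with "fx", "fy", "cx", "cy" (pixels), "camera_from_world" (4x4, takes a point from world to camera coordinates). Camera axes: x right, y up, looking along -z (the intrinsics and any distortion apply to the point x, -y, -z); pixel columns grow to the right and rows downward; lengths in mm; the calibration is good to about 2 mm. A picture is of the moment at which its call begins. get_calibration takes no time and is no camera call.
- robot.job_done(): hands the job in, once; it reports no verdict.
The state is a dict: "clock": time; "qpos": joint angles; "joint_vel": joint speeds; "joint_torque": joint torques, N m; "ee_pos": TCP position; "tool_rot": TCP orientation; "wrist_force": force on the tool from outside, world axes, zero at the start; "wrist_torque": the same for the moment, N m; "opening": finger opening in mm.
Only numpy, scipy, OpenCV 4.12 (cv2) and the standard library are available. Lean on these libraries where they do the work, as an engineer would, in place of code of your own. Each camera call takes 0.05 s, during which the arm holds its last target.

## Task

Carry the tray of seized lighters over the open carton and tip it so that all four slide off into the carton, without touching the lighters, then set the empty tray down flat on the desk and let go of it. Then press the release button in the camera stand's grip by pinching the grip over it, draw the column up past its first stop to the second stop at the top, and finish while holding it there, fully extended and still for the photograph, with the button still pinched in so that it can be let straight down afterwards. Leave everything else on the desk alone.

Things in the scene. Friction and masses are not known exactly. Their poses are not given: they have to be found in the camera images.
- tray: Aluminium tray with the lighters: pan 190 (x) x 118 (y) mm, floor 4 mm, origin under the pan's middle. Back wall (28 mm high) at its -x end, side walls 28 mm, 16 mm near the spout; open at its +x end. Ears at y = +-43 mm behind the back wall carry the grip plate. 0.13 to 0.21 kg empty. Lighters start to slide off at 18 to 26 degrees of tilt.
- tray_grip (a point): Middle of the upright black grip plate behind the tray's back wall: x = -144, z = 28 mm in the tray's frame, axes as the tray's. The plate is 14 mm thick along x, 90 mm wide along y, from 6 to 50 mm above the tray's underside. 38 mm are free between it and the back wall; nothing is behind it.
- spout (a point): Middle of the tray's open edge, on top of its floor: x = 95, y = 0, z = 4 mm in the tray's frame
- carton: Open cardboard carton between tray and camera stand, fixed, 170 (its x) x 220 (its y) x 85 mm high, walls and floor 5 mm, folded-down flaps 3 mm thick outside; origin under its middle
- stand: Camera stand, fixed: base plate 190 (x) x 150 (y) x 16 mm, origin under its middle, where a square telescopic column 46 mm wide and 148 mm high stands; its inner column rises straight up. The button is on the -x side, which faces roughly to the robot.
- grip_head: Head on the inner column: origin on its axis, 150 mm above the desk when collapsed, axes as the stand's. Yoke 46 x 46 mm, 24 mm high; above it the black grip, 34 (x) x 42 (y) mm, from z = 24 to 80 mm. A camera on an arm reaches 175 mm to +y from the yoke, below z = 45 mm, leaving both x sides of the grip free. Column and head weigh 3 to 5 N, friction 1 N.
- grip_mid (a point): Middle of the grip at the button's height, z = 54 mm above the head's origin, axes as the head's. The grey release button, 20 wide and 22 mm high, stands 7 mm out of the grip's -x side here. Pinching the grip across x at this point presses it: 41 mm over grip and button when out, 35 mm when pressed.
- mast (a joint): How far the column is drawn up, m: 0 collapsed, 0.050 first stop, 0.100 second stop = top end of its travel. With the button out, a pin locks it at 0 and at both stops; with the button held in, it slides freely and passes the first stop. Let go between stops, it may sink or be kept there by the rubbing pin.
- release (a joint): Travel of the release button, m: 0 out, 0.006 fully pressed (3 N to start, 6 N fully in); the pin is free from 0.0048 on. Springs back.
- lighter1: Pocket lighter lying in the tray, 80 x 24 x 12 mm, long axis x, steel hood at +x; origin under its middle
- lighter2: Pocket lighter lying in the tray, 80 x 24 x 12 mm, long axis x, steel hood at +x; origin under its middle
- lighter3: Pocket lighter lying in the tray, 80 x 24 x 12 mm, long axis x, steel hood at +x; origin under its middle
- lighter4: Pocket lighter lying in the tray, 80 x 24 x 12 mm, long axis x, steel hood at +x; origin under its middle
- phone: Phone lying flat, 75 x 155 x 9 mm; bystander, to be left alone; origin at its underside
- marker1: Yellow folded evidence marker, 50 mm wide, 60 mm high, near the robot on the right; bystander, to be left alone; origin at its underside
- marker2: Yellow folded evidence marker like the other, near the robot on the left; bystander, to be left alone; origin at its underside
- tape: Roll of packing tape lying flat, 104 mm across, 48 mm high; bystander, to be left alone; origin at its underside
- pack1: Upright small packet, 56 x 23 mm, 88 mm high, near the robot on the left; bystander, to be left alone; origin at its underside
- pack2: Small packet lying flat, 88 x 56 x 23 mm; bystander, to be left alone; origin at its underside
- torch: Torch lying down, 135 mm long, 34 mm thick; bystander, to be left alone; origin at its underside

How it is judged:
By the outcome, as a careful person would: the job done as asked, in the order asked, and still so for the second after the job is handed in, while the arm keeps its last pose, push and grip.
It also fails if it takes over 61 s, if anything falls off the work surface, if the arm or the gripper's body presses on something with over 40 N, if the wrist force passes 120 N, or if a joint passes its speed limit or range.

## Working session

There is one attempt and no reset: what is moved stays moved. The work goes in short steps, Python scripts to look and compute and a tool call to move; the robot and the scene stay as the last step left them, time stands still between calls to the robot, and variables do not carry over. Pictures are saved under pics/ and viewed, and the job is handed in when it is done.

Besides the shell and the picture viewer there is one more tool, called after "Call:" as name([rows], argument=value, ...), one row to a line, values as JSON. drive_tool: Moves the arm, as the interface text tells. Its arguments: {"type":"object","properties":{"plan":{"type":"array"}},"required":["plan"]}

```bash
ls; mkdir -p pics
python3 - <<'E'
from cell import robot
import cv2
print(robot.state())
for n in("top","side"):
    print(n,robot.get_calibration(n))
    cv2.imwrite(f"pics/{n}0.png",robot.grab_frame(n)[:,:,::-1])
E
```

```text
pics
{'clock': 0.0, 'qpos': array([ 1.34500777e+00,  1.26361791e-01, -4.05710761e-02,  1.40537218e+00,
       -5.70312965e-06,  1.57077631e+00]), 'joint_vel': array([-4.73308388e-04, -5.10943531e-05, -1.16885705e-03,  1.00720884e-04,
        3.16010678e-04, -2.07965519e-03]), 'joint_torque': array([-5.92140150e-04, -4.35910606e+01,  3.52924383e+01,  1.73341180e-02,
        1.09944840e-04, -7.17193132e-06]), 'ee_pos': array([117.45332499, 511.31427729, 238.55489836]), 'tool_rot': array([ 2.45679718e+00,  1.95648059e+00, -1.84776115e-03]), 'wrist_force': array([0.42442799, 0.68546232, 0.60064533]), 'wrist_torque': array([ 0.06163288, -0.01170229,  0.01228705]), 'opening': 85.11549887017397}
top {'fx': 418.1361752215993, 'fy': 418.1361752215993, 'cx': 278.1538952345125, 'cy': 209.38429009163485, 'camera_from_world': array([[-4.15002053e-02, -9.99123851e-01, -5.40949278e-03,
         5.46006215e+01],
       [ 9.75891709e-01, -4.16951433e-02,  2.14235588e-01,
        -5.97884037e+02],
       [-2.14273435e-01,  3.61174172e-03,  9.76767040e-01,
        -9.95379560e+02],
       [ 0.00000000e+00,  0.00000000e+00,  0.00000000e+00,
         1.00000000e+00]])}
side {'fx': 522.7196504539803, 'fy': 522.7196504539803, 'cx': 283.6908267829954, 'cy': 226.7175377997785, 'camera_from_world': array([[-7.38207162e-01, -6.74464479e-01, -1.21594666e-02,
         4.48130400e+02],
       [ 4.34960016e-01, -4.89690649e-01,  7.55653924e-01,
        -3.22404823e+02],
       [-5.15616107e-01,  5.52540257e-01,  6.54858225e-01,
        -1.36129907e+03],
       [ 0.00000000e+00,  0.00000000e+00,  0.00000000e+00,
         1.00000000e+00]])}
```

View pics/top0.png

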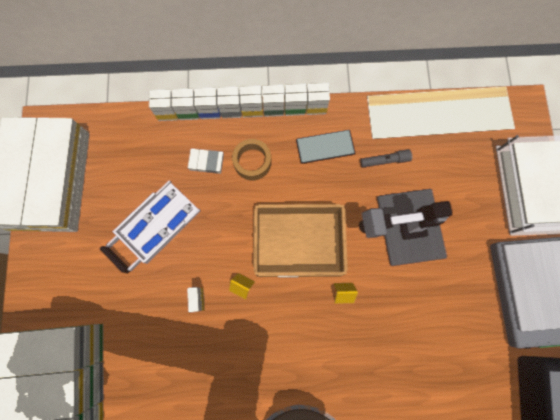

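View pics/side0.png

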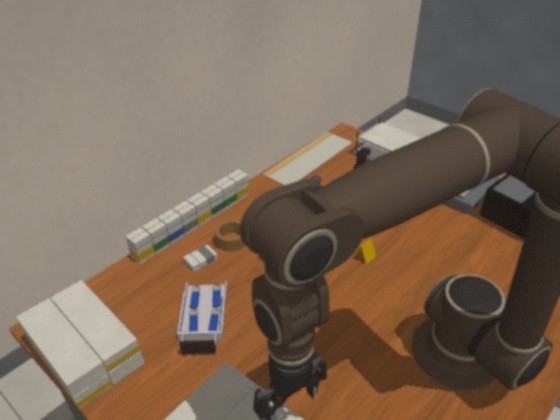

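Run:
```python
import cv2
a=cv2.imread("pics/top0.png")
cv2.imwrite("pics/t_tray.png",cv2.resize(a[170:280,90:220],None,fx=6,fy=5.4 and 6,interpolation=cv2.INTER_CUBIC)[:600])
cv2.imwrite("pics/t_stand.png",cv2.resize(a[180:275,350:460],None,fx=6,fy=6,interpolation=cv2.INTER_CUBIC))
cv2.imwrite("pics/t_cart.png",cv2.resize(a[195:285,240:360],None,fx=6,fy=6,interpolation=cv2.INTER_CUBIC))
```

```text
(no output)
```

View pics/t_tray.png

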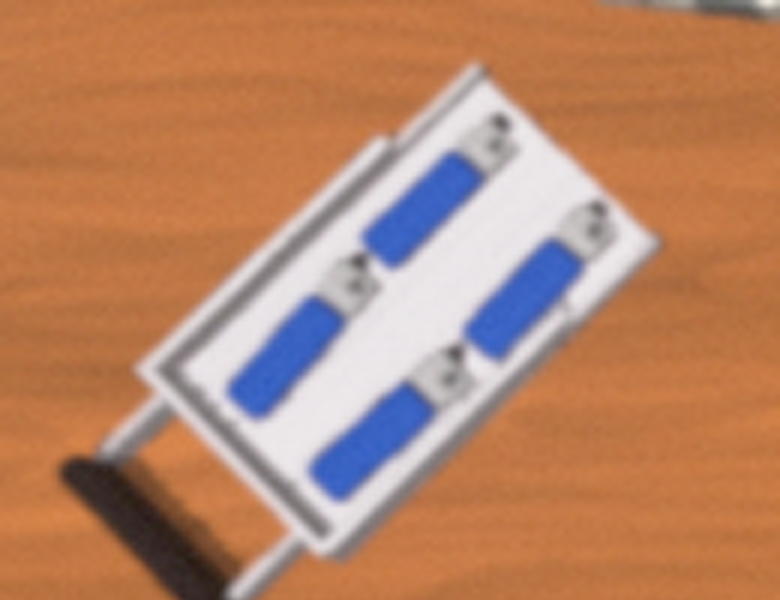

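View pics/t_stand.png

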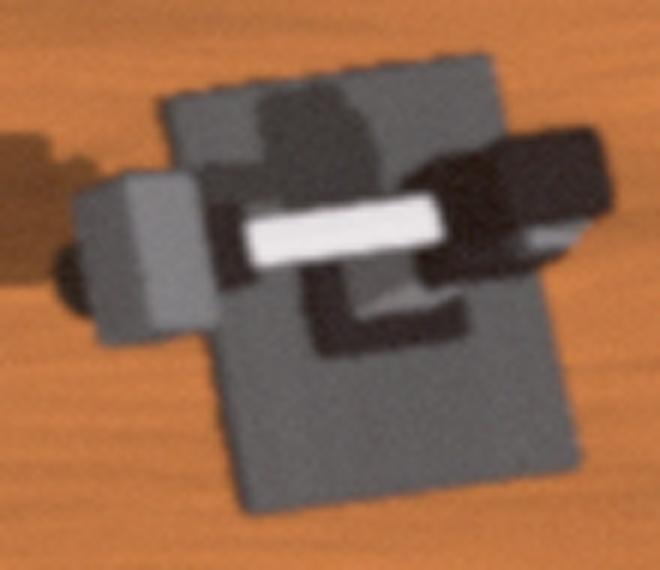

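View pics/t_cart.png

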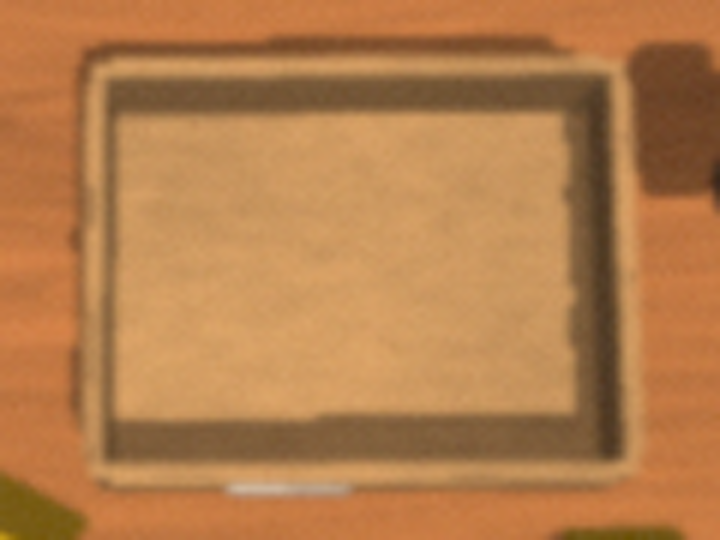

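```bash
cat > h.py <<'E'
import numpy as np, cv2
from cell import robot
from scipy.spatial.transform import Rotation as R
def cam(n):
    c=robot.get_calibration(n);T=np.array(c["camera_from_world"]);return c,T
def cast(n,uv,z):
    c,T=cam(n);uv=np.atleast_2d(uv).astype(float)
    d=np.c_[(uv[:,0]-c["cx"])/c["fx"],-(uv[:,1]-c["cy"])/c["fy"],-np.ones(len(uv))]
    o=-T[:3,:3].T@T[:3,3];w=d@T[:3,:3]
    return o+w*((z-o[2])/w[:,2])[:,None]
def proj(n,P):
    c,T=cam(n);P=np.atleast_2d(P)@T[:3,:3].T+T[:3,3]
    return np.c_[c["cx"]-c["fx"]*P[:,0]/P[:,2],c["cy"]+c["fy"]*P[:,1]/P[:,2]]
E
python3 - <<'E'
from h import *
np.set_printoptions(precision=1,suppress=True)
_,T=cam("top");print("cam",-T[:3,:3].T@T[:3,3])
_,T=cam("side");print("cam side",-T[:3,:3].T@T[:3,3])
t=lambda p,o:np.array(p)/6.+np.array(o)-0.4
tr=(90,170)
print("rim back corners z28",cast("top",t([(140,370),(335,555)],tr),28))
print("rim front z16",cast("top",t([(480,65),(660,240)],tr),16))
a=cv2.imread("pics/top0.png");hsv=cv2.cvtColor(a,cv2.COLOR_BGR2HSV)
m=cv2.inRange(hsv,(105,120,60),(130,255,255))[:,:];m[:, :110]=0;m[:,210:]=0;m[:170]=0;m[280:]=0
n,l,s,c=cv2.connectedComponentsWithStats(m)
for i in range(1,n):
    if s[i,4]>15: print("lighter",c[i],s[i,4],cast("top",c[i],16)[0])
g=a.max(axis=2);m=(g<60).astype(np.uint8);m[:230]=0;m[275:]=0;m[:,:95]=0;m[:,140:]=0
cn,_=cv2.findContours(m,0,1);k=max(cn,key=cv2.contourArea);r=cv2.minAreaRect(k);print(r,cv2.boxPoints(r));print(cast("top",cv2.boxPoints(r),50))
print("carton rim z85",cast("top",t([(92,60),(628,60),(632,475),(98,480)],(240,195)),85))
B=cast("top",t([(165,97),(490,57),(580,468),(247,513)],(350,180)),16);print("base",B,B.mean(0))
E
python3 - <<'E'
import cv2
a=cv2.imread("pics/top0.png")
cv2.imwrite("pics/t_plate.png",cv2.resize(a[225:285,90:170],None,fx=9,fy=9,interpolation=cv2.INTER_CUBIC))
E
```

```text
cam [ 372.5   33.2 1100.6]
cam side [-230.9  896.5 1140.5]
rim back corners z28 [[567.9 461.2  28. ]
 [484.2 374.4  28. ]]
rim front z16 [[702.9 318.8  16. ]
 [618.7 237.9  16. ]]
lighter [160.  204.5] 148 [637.2 343.5  16. ]
lighter [176.8 219.4] 150 [594.8 298.2  16. ]
lighter [137.2 229. ] 151 [573.5 402.2  16. ]
lighter [151.5 243.2] 156 [534.2 363.7  16. ]
((114.75000762939453, 259.25), (33.941123962402344, 6.363960266113281), 45.0) [[100.5 249.5]
 [105.  245. ]
 [129.  269. ]
 [124.5 273.5]]
[[518.5 481.9  50. ]
 [529.4 471.   50. ]
 [466.4 408.1  50. ]
 [455.7 418.9  50. ]]
carton rim z85 [[ 609.9   86.8   85. ]
 [ 600.4 -135.6   85. ]
 [ 430.1 -124.3   85. ]
 [ 437.1   89.5   85. ]]
base [[ 636.3 -236.4   16. ]
 [ 648.5 -382.9   16. ]
 [ 464.4 -399.6   16. ]
 [ 451.2 -254.6   16. ]] [ 550.1 -318.4   16. ]
```

View pics/t_plate.png

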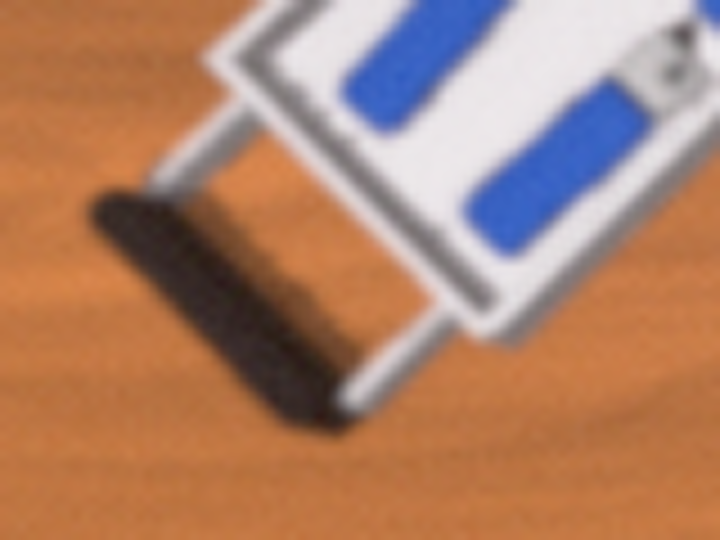

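```bash
cat >> h.py <<'E'
np.set_printoptions(precision=2,suppress=True)
def tgt(pos,az,tilt=0):
    "tool down, tool x at azimuth az deg, then turned by tilt about tool y"
    return np.array(pos,float),R.from_euler('z',az,degrees=True)*R.from_euler('x',180,degrees=True)*R.from_euler('y',tilt,degrees=True)
def delta(p,r,p0=None,r0=None):
    s=robot.state()
    if p0 is None:p0=s["ee_pos"];r0=R.from_rotvec(s["tool_rot"])
    print("turn deg(tool)",(r0.inv()*r).as_rotvec(degrees=True),"shift mm(before turn axes)",r0.inv().apply(p-p0),"dist",np.linalg.norm(p-p0))
def st():
    s=robot.state();r=R.from_rotvec(s["tool_rot"]).as_matrix()
    print("t",s["clock"],"p",s["ee_pos"],"xaz",np.degrees(np.arctan2(r[1,0],r[0,0])),"q",s["qpos"],"F",s["wrist_force"],"M",s["wrist_torque"],"op",s["opening"],"zax",r[:,2])
E
python3 - <<'E'
from h import *
delta(*tgt((492,449,238),134.4))
E
```

```text
turn deg(tool) [ -0.04   0.08 -57.34] shift mm(before turn axes) [ 23.11 378.99   0.57] dist 379.6914944973744
```

Call:
drive_tool([
  [[0,0,0,0.002,0.02,0,0.05],[0,0,0,0.0025,0.04,0,0.05],[0,0,0,0.0025,0.04,0,0.05],[0,0,0,0.0025,0.04,0,0.05],[0,0,0,0.0025,0.04,0,0.05],[0,0,0,0.0025,0.04,0,0.05],[0,0,0,0.0025,0.04,0,0.05],[0,0,0,0.0025,0.04,0,0.05],[0,0,0,0.0025,0.04,0,0.05],[0,0,0,0.002,0.04,0,0.05],[0,0,-6,0,0,0,0.05],[0,0,-6,0,0,0,0.05],[0,0,-6,0,0,0,0.05],[0,0,-6,0,0,0,0.05],[0,0,-6,0,0,0,0.05],[0,0,-6,0,0,0,0.05],[0,0,-6,0,0,0,0.05],[0,0,-6,0,0,0,0.05],[0,0,-6,0,0,0,0.05],[0,0,-3.5,0,0,0,0.05]],
])

```text
clock: 2.1
ee_pos: [493.1, 449.8, 238.6]
tool_rot: [-1.208, -2.899, 0.002]
wrist_force: [0.3, 0.1, -0.5]
opening: 40.8
```

Run:
```python
from h import *
st()
for n in("top","side"):
    cv2.imwrite(f"pics/{n}1.png",robot.grab_frame(n)[:,:,::-1])
delta(*tgt((492,449,90),134.4))
```

```text
t 2.1 p [493.13 449.84 238.6 ] xaz 134.76249434964558 q [ 0.74  0.41  0.33  1.49 -0.   -0.04] F [ 0.29  0.15 -0.52] M [-0.    0.01 -0.04] op 40.84525245122797 zax [-0. -0. -1.]
turn deg(tool) [-0.06 -0.    0.17] shift mm(before turn axes) [  0.2   -1.25 148.69] dist 148.6952371764782
```

View pics/top1.png

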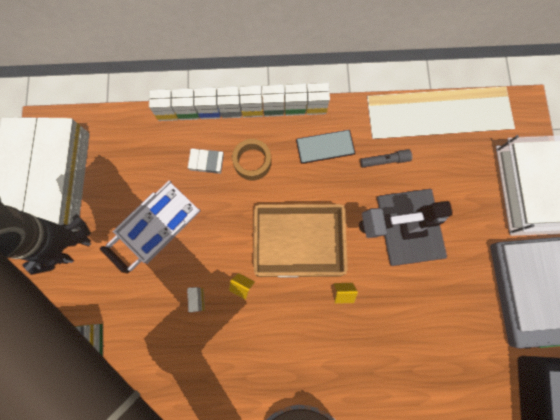

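View pics/side1.png

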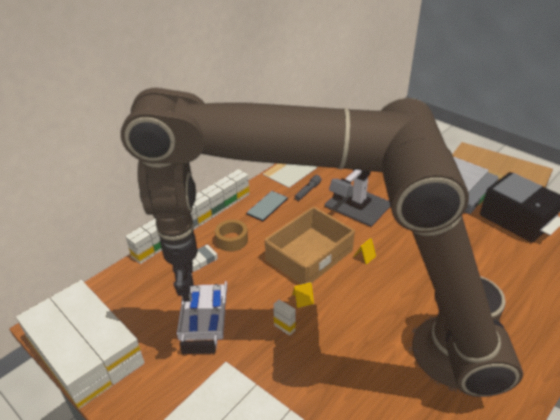

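Run:
```python
from h import *
a=cv2.imread("pics/side1.png")
cv2.imwrite("pics/s_plate.png",cv2.resize(a[275:360,165:245],None,fx=7,fy=7,interpolation=cv2.INTER_CUBIC))
# projected expectation of plate with center (492,449), yaw -45.5
y=np.radians(-45.5);tx=np.array([np.cos(y),np.sin(y),0]);ty=np.array([-tx[1],tx[0],0])
c=np.array([492,449,0.])
for z in(50,6):
  for sx in(-7,7):
    for sy in(-45,45):
      print(z,sx,sy,(proj("side",c+sx*tx+sy*ty+[0,0,z])[0]-[165,275])*7,(proj("top",c+sx*tx+sy*ty+[0,0,z])[0]-[90,225])*9)
```

```text
50 -7 -45 [354.   469.89] [297.72 439.76]
50 -7 45 [105.57 479.14] [ 81.51 218.46]
50 7 -45 [356.37 438.51] [335.05 402.58]
50 7 45 [109.91 447.65] [118.8 182.2]
6 -7 -45 [365.55 542.3 ] [353.81 449.46]
6 -7 45 [122.41 551.45] [145.36 236.7 ]
6 7 -45 [367.79 511.03] [389.55 413.73]
6 7 45 [126.53 520.06] [181.07 201.82]
```

View pics/s_plate.png

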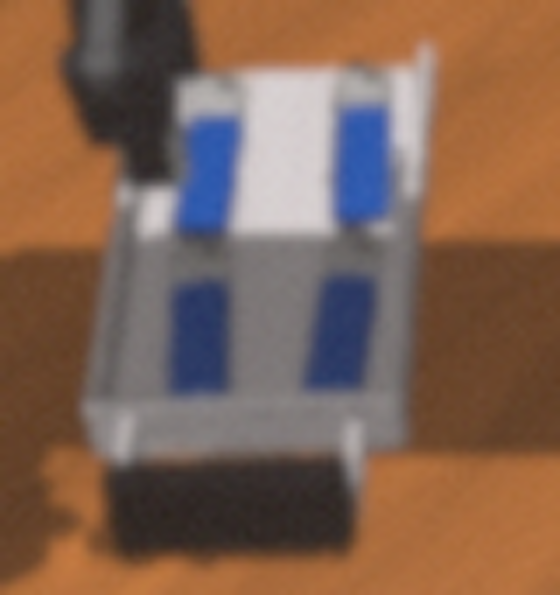

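Call:
drive_tool([
  [[0,0,0,0,-0.001,0.02,0.05],[0,0,0,0,0,0.02,0.05],[0,0,0,0,0,0.02,0.05],[0,0,0,0,0,0.02,0.05],[0,0,0,0,0,0.02,0.05],[0,0,0,0,0,0.02,0.05],[0,0,0,0,0,0.02,0.05],[0,0,0,0,0,0.02,0.05],[0,0,0,0,0,0,0.05]],
])

```text
clock: 3.1
ee_pos: [491.0, 447.8, 75.7]
tool_rot: [-1.214, -2.895, 0.009]
wrist_force: [-0.3, -0.2, -0.5]
opening: 40.8
```

Run:
```python
from h import *
st()
for n in("top","side"):
    a=robot.grab_frame(n)[:,:,::-1]
    cv2.imwrite(f"pics/{n}2.png",cv2.resize(a[170:300,60:230],None,fx=4.5,fy=4.5,interpolation=cv2.INTER_CUBIC) if n=="top" else cv2.resize(a[240:370,130:280],None,fx=4.5,fy=4.5,interpolation=cv2.INTER_CUBIC))
```

```text
t 3.1 p [490.97 447.84  75.75] xaz 134.48222198588402 q [ 0.74  0.43  0.01  1.15 -0.   -0.04] F [-0.27 -0.19 -0.53] M [-0.04  0.02  0.02] op 40.768923436779204 zax [-0. -0. -1.]
```

View pics/top2.png

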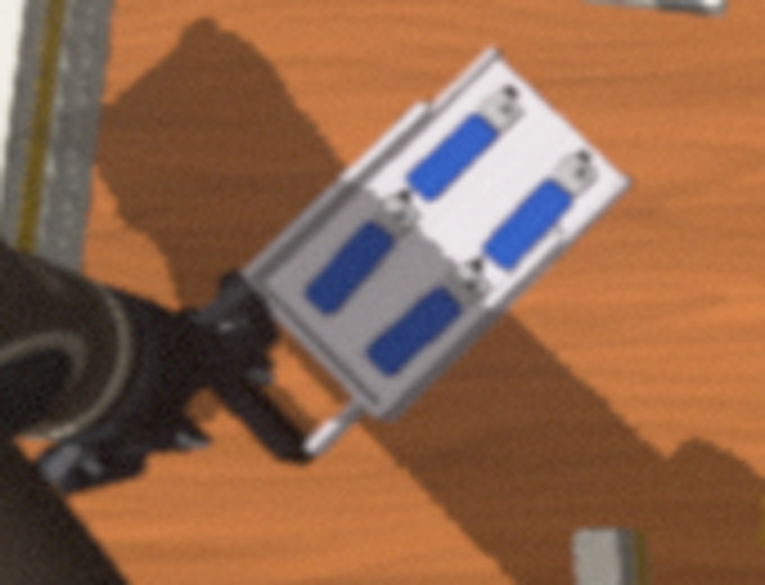

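View pics/side2.png

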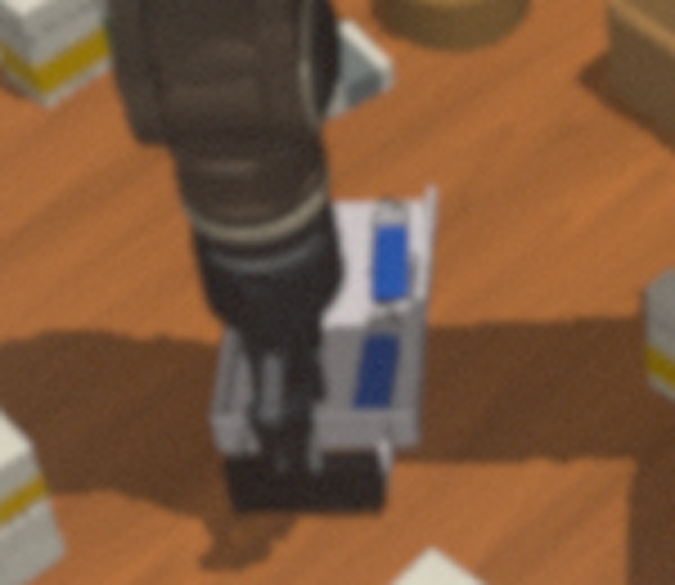

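Call:
drive_tool([
  [[0,0,0,0,0,0.015,0.05],[0,0,0,0,0,0.015,0.05],[0,0,0,0,0,0.015,0.05],[0,0,0,0,0,0.012,0.05],[0,0,0,0,0,0,0.05],[0,0,0,0,0,0,0.4],[0,0,0,0,0,0,1],[0,0,0,0,0,0,1],[0,0,0,0,0,0,1],[0,0,0,0,0,0,1],[0,0,0,0,0,0,1]],
])

```text
clock: 4.3
ee_pos: [492.8, 449.6, 23.0]
tool_rot: [1.213, 2.897, 0.002]
wrist_force: [-1.0, 0.6, 4.1]
opening: 13.2
```

Run:
```python
from h import *
st()
```

```text
t 4.3 p [492.83 449.6   23.03] xaz 134.56452239783474 q [ 0.74  0.46 -0.07  1.04  0.   -0.04] F [-1.    0.6   4.13] M [-0.06  0.11  0.01] op 13.227145127087887 zax [ 0.  0. -1.]
```

Call:
drive_tool([
  [[0,0,0,0,0,-0.003,1],[0,0,0,0,0,-0.006,1],[0,0,0,0,0,-0.01,1],[0,0,0,0,0,-0.012,1],[0,0,0,0,0,-0.015,1],[0,0,0,0,0,-0.015,1],[0,0,0,0,0,-0.015,1],[0,0,0,0,0,-0.015,1],[0,0,0,0,0,-0.015,1],[0,0,0,0,0,-0.012,1],[0,0,0,0,0,-0.007,1],[0,0,0,0,0,-0.003,1],[0,0,0,0,0,0,1]],
])

```text
clock: 5.6
ee_pos: [492.6, 449.3, 150.5]
tool_rot: [1.213, 2.898, 0.0]
wrist_force: [-0.1, -0.4, -2.3]
opening: 12.9
```

Run:
```python
from h import *
st()
for n in("top","side"):
    a=robot.grab_frame(n)[:,:,::-1]
    cv2.imwrite(f"pics/{n}3.png",a)
p,r=tgt((520,300,150),89);delta(p,r)
s=robot.state();d=p-s["ee_pos"];print("world",d)
```

```text
t 5.6 p [492.64 449.33 150.54] xaz 134.5607323475295 q [ 0.74  0.41  0.13  1.3  -0.   -0.04] F [-0.1  -0.42 -2.3 ] M [ 0.23  0.26 -0.02] op 12.92359633854031 zax [ 0.  0. -1.]
turn deg(tool) [-0.07  0.02 45.56] shift mm(before turn axes) [-125.65  -84.86   -0.37] dist 151.62021577976415
world [  27.71 -149.07    0.46]
```

View pics/side3.png

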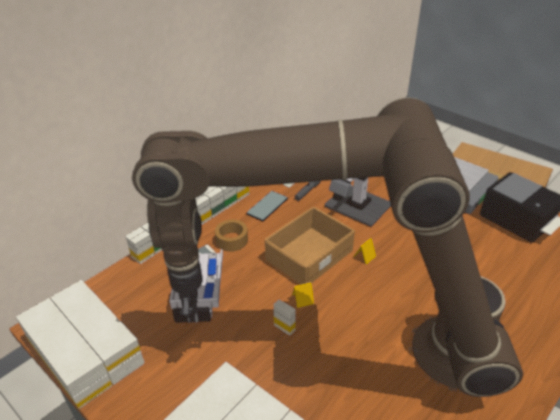

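View pics/top3.png

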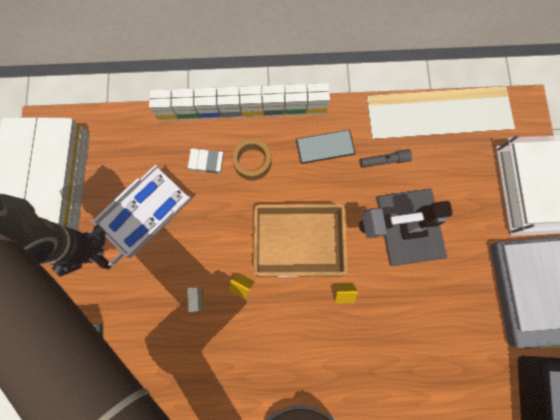

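Call:
drive_tool([
  [[0,0,0,-0.0035,-0.0025,0,1],[0,0,0,-0.0065,-0.0045,0,1],[0,0,0,-0.0095,-0.0065,0,1],[0,0,0,-0.0116,-0.008,0,1],[0,0,0,-0.0116,-0.008,0,1],[0,0,0,-0.0116,-0.008,0,1],[0,0,0,-0.0116,-0.008,0,1],[0,0,0,-0.0116,-0.008,0,1],[0,0,0,-0.0116,-0.008,0,1],[0,0,0,-0.0116,-0.008,0,1],[0,0,0,-0.0095,-0.0065,0,1],[0,0,0,-0.0065,-0.0045,0,1],[0,0,0,-0.0055,-0.0025,0,1],[0,0,0,-0.0035,-0.0015,0,1]],
])

```text
clock: 7.1
ee_pos: [520.8, 300.0, 150.3]
tool_rot: [1.214, 2.898, 0.0]
wrist_force: [-0.4, -0.2, -3.1]
opening: 13.8
```

Call:
drive_tool([
  [[0,0,1,0,0,0,1],[0,0,2,0,0,0,1],[0,0,2.5,0,0,0,1],[0,0,3,0,0,0,1],[0,0,3,0,0,0,1],[0,0,3,0,0,0,1],[0,0,3,0,0,0,1],[0,0,3,0,0,0,1],[0,0,3,0,0,0,1],[0,0,3,0,0,0,1],[0,0,3,0,0,0,1],[0,0,3,0,0,0,1],[0,0,3,0,0,0,1],[0,0,3,0,0,0,1],[0,0,3,0,0,0,1],[0,0,2,0,0,0,1],[0,0,1,0,0,0,1],[0,0,1,0,0,0,1],[0,0,0,0,0,0,1]],
])

```text
clock: 9.0
ee_pos: [520.6, 300.7, 150.3]
tool_rot: [2.24, 2.203, 0.0]
wrist_force: [-0.7, -0.4, -3.4]
opening: 13.6
```

Run:
```python
from h import *
st()
for n in("top","side"):
    a=robot.grab_frame(n)[:,:,::-1]
    cv2.imwrite(f"pics/{n}4.png",a)
```

```text
t 9.0 p [520.55 300.65 150.29] xaz 89.0625778815939 q [ 0.52  0.28 -0.04  1.25  0.    0.54] F [-0.67 -0.37 -3.36] M [ 0.32 -0.03 -0.01] op 13.613071378291654 zax [ 0.  0. -1.]
```

View pics/side4.png

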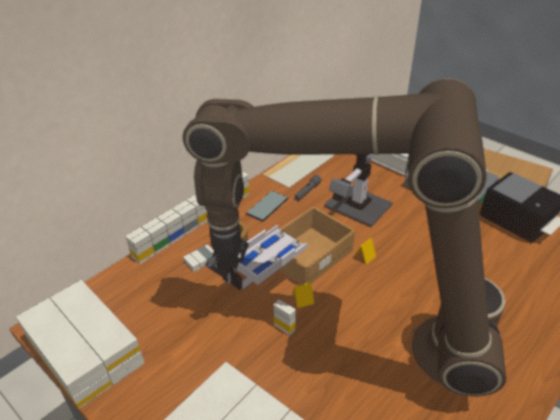

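View pics/top4.png

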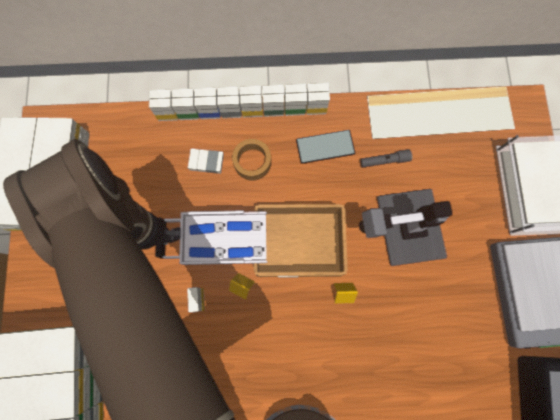

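Call:
drive_tool([
  [[0,0,0,-0.003,0,0.003,1],[0,0,0,-0.006,0,0.006,1],[0,0,0,-0.006,0,0.006,1],[0,0,0,-0.004,0,0.004,1],[0,0,0,-0.002,0,0.002,1],[0,1.5,0,-0.0006,0,-0.0062,1],[0,3,0,-0.0013,0,-0.0125,1],[0,3,0,-0.0013,0,-0.0125,1],[0,3,0,-0.0013,0,-0.0125,1],[0,1.5,0,-0.0006,0,-0.0062,1],[0,1.5,0,-0.0006,0,-0.0062,1],[0,1.5,0,-0.0006,0,-0.0062,1],[0,1.5,0,-0.0006,0,-0.0062,1],[0,1.5,0,-0.0006,0,-0.0062,1],[0,1.5,0,-0.0006,0,-0.0062,1],[0,1.5,0,-0.0006,0,-0.0062,1],[0,1.5,0,-0.0006,0,-0.0062,1]],
])

```text
clock: 10.8
ee_pos: [519.8, 253.7, 219.3]
tool_rot: [-2.022, -1.99, -0.404]
wrist_force: [-0.1, -0.4, -2.7]
opening: 13.2
```

Call:
drive_tool([
  [[0,1.5,0,-0.0006,0,-0.0062,1],[0,1.5,0,-0.0006,0,-0.0062,1],[0,1.5,0,-0.0006,0,-0.0062,1],[0,1.5,0,-0.0006,0,-0.0062,1],[0,1.5,0,-0.0006,0,-0.0062,1],[0,1.5,0,-0.0006,0,-0.0062,1],[0,1.5,0,-0.0006,0,-0.0062,1],[0,1.5,0,-0.0006,0,-0.0062,1],[0,0,0,0,0,0,1],[0,0,0,0,0,0,1],[0,0,0,0,0,0,1],[0,0,0,0,0,0,1],[0,0,0,0,0,0,1]],
])

```text
clock: 12.1
ee_pos: [519.2, 227.0, 260.4]
tool_rot: [-1.894, -1.865, -0.588]
wrist_force: [0.2, 0.0, -2.3]
opening: 13.1
```

Run:
```python
from h import *
st()
for n in("top","side"):
    a=robot.grab_frame(n)[:,:,::-1]
    cv2.imwrite(f"pics/{n}5.png",a)
```

```text
t 12.1 p [519.2  226.97 260.38] xaz 89.0900685786635 q [ 0.12  0.09 -0.14  1.24  0.6   0.17] F [ 0.21  0.03 -2.29] M [-0.58 -0.   -0.02] op 13.107178542133296 zax [ 0.01  0.57 -0.82]
```

View pics/side5.png

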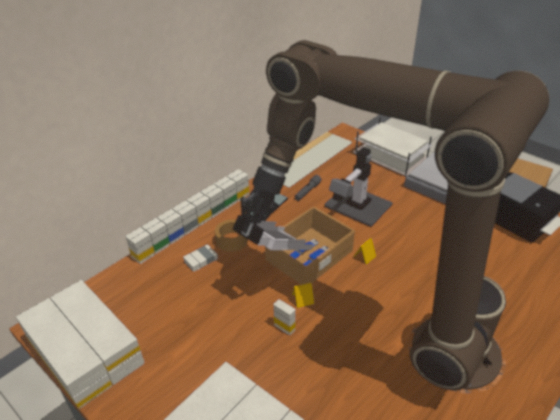

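View pics/top5.png

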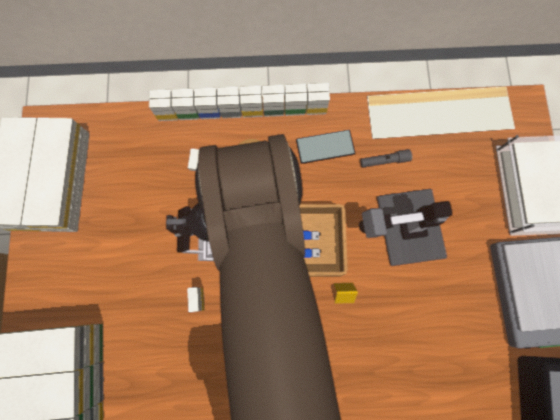

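Run:
```python
import cv2
a=cv2.imread("pics/side5.png")
cv2.imwrite("pics/s5z.png",cv2.resize(a[200:285,230:360],None,fx=6,fy=6,interpolation=cv2.INTER_CUBIC))
```

```text
(no output)
```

View pics/s5z.png

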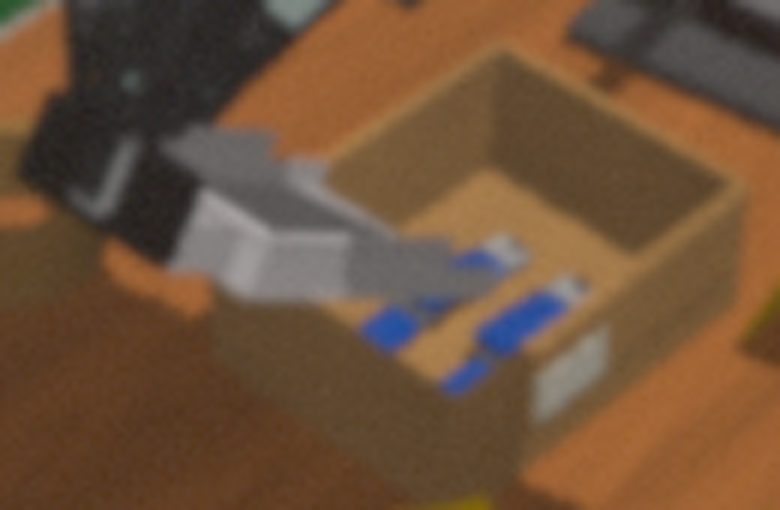

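Call:
drive_tool([
  [[0,0,0,0.006,0,-0.008,1],[0,0,0,0.006,0,-0.008,1],[0,-3.45,0,0.0007,0,0.0144,1],[0,-3.45,0,0.0007,0,0.0144,1],[0,-3.45,0,0.0007,0,0.0144,1],[0,-3.45,0,0.0007,0,0.0144,1],[0,-3.45,0,0.0007,0,0.0144,1],[0,-3.45,0,0.0007,0,0.0144,1],[0,-3.45,0,0.0007,0,0.0144,1],[0,-3.45,0,0.0007,0,0.0144,1],[0,-3.45,0,0.0007,0,0.0144,1],[0,-3.45,0,0.0007,0,0.0144,1],[0,0,0,0,0,0,1]],
])

```text
clock: 13.5
ee_pos: [519.5, 281.6, 147.2]
tool_rot: [-2.236, -2.205, 0.004]
wrist_force: [-0.1, 0.2, -2.0]
opening: 12.9
```

Run:
```python
from h import *
st()
for n in("top","side"):
    a=robot.grab_frame(n)[:,:,::-1]
    cv2.imwrite(f"pics/{n}6.png",a)
p,r=tgt((492.7,449.5,150),134.5);delta(p,r)
cv2.imwrite("pics/s6z.png",cv2.resize(a[190:300,200:370],None,fx=4.5,fy=4.5,interpolation=cv2.INTER_CUBIC))
```

```text
t 13.5 p [519.52 281.61 147.23] xaz 89.19258074272682 q [ 0.5   0.27 -0.07  1.24  0.    0.51] F [-0.14  0.16 -2.02] M [ 0.21  0.02 -0.04] op 12.899369069284747 zax [-0. -0. -1.]
turn deg(tool) [  0.04  -0.09 -45.4 ] shift mm(before turn axes) [168.28 -30.32  -0.49] dist 170.9908864758483
```

View pics/s6z.png

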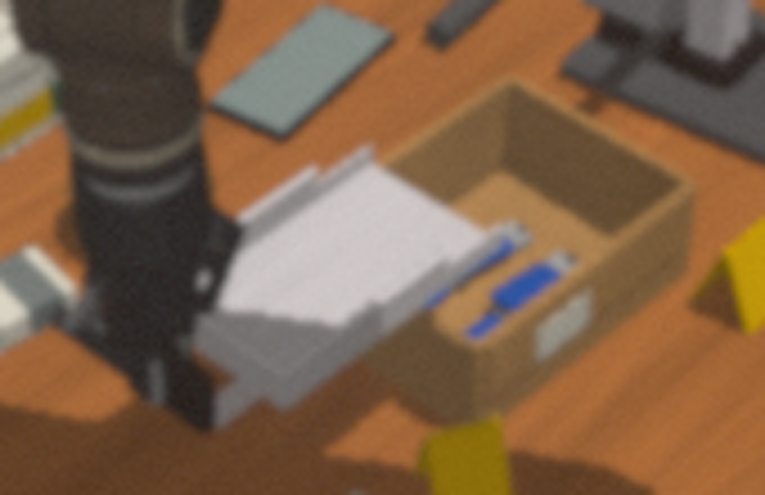

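View pics/top6.png

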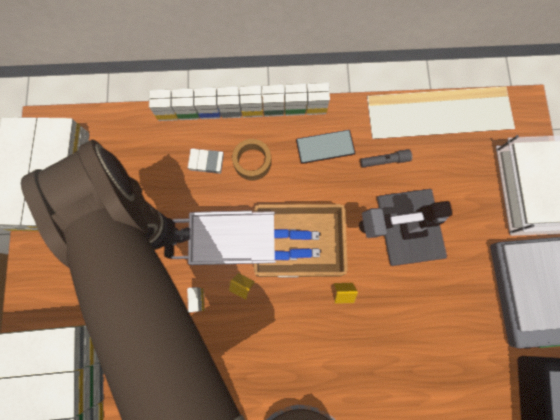

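Call:
drive_tool([
  [[0,0,0,0.011,-0.002,0,1],[0,0,0,0.022,-0.004,0,1],[0,0,0,0.025,-0.0045,0,1],[0,0,0,0.025,-0.0045,0,1],[0,0,0,0.025,-0.0045,0,1],[0,0,0,0.025,-0.0045,0,1],[0,0,0,0.022,-0.004,0,1],[0,0,0,0.013,-0.002,0,1],[0,0,-3,0,0,0,1],[0,0,-5,0,0,0,1],[0,0,-6,0,0,0,1],[0,0,-6,0,0,0,1],[0,0,-6,0,0,0,1],[0,0,-6,0,0,0,1],[0,0,-6,0,0,0,1],[0,0,-5,0,0,0,1],[0,0,-2.4,0,0,0,1],[0,0,0,0,0,0,1]],
])

```text
clock: 15.4
ee_pos: [493.2, 448.4, 149.4]
tool_rot: [1.217, 2.896, 0.002]
wrist_force: [0.3, -0.0, -2.8]
opening: 13.2
```

Call:
drive_tool([
  [[0,0,0,0,0,0.01,1],[0,0,0,0,0,0.02,1],[0,0,0,0,0,0.02,1],[0,0,0,0,0,0.02,1],[0,0,0,0,0,0.02,1],[0,0,0,0,0,0.015,1],[0,0,0,0,0,0.006,1],[0,0,0,0,0,0,1]],
])

```text
clock: 16.2
ee_pos: [492.5, 448.1, 36.5]
tool_rot: [-1.216, -2.896, 0.003]
wrist_force: [-0.1, -0.2, -1.9]
opening: 13.3
```

Run:
```python
from h import *
st()
a=robot.grab_frame("side")[:,:,::-1]
cv2.imwrite("pics/s7.png",cv2.resize(a[240:370,130:280],None,fx=4.5,fy=4.5,interpolation=cv2.INTER_CUBIC))
```

```text
t 16.2 p [492.51 448.14  36.48] xaz 134.43968481628917 q [ 0.74  0.45 -0.05  1.07  0.   -0.04] F [-0.07 -0.24 -1.9 ] M [ 0.16  0.13 -0.01] op 13.254656648363616 zax [-0. -0. -1.]
```

View pics/s7.png

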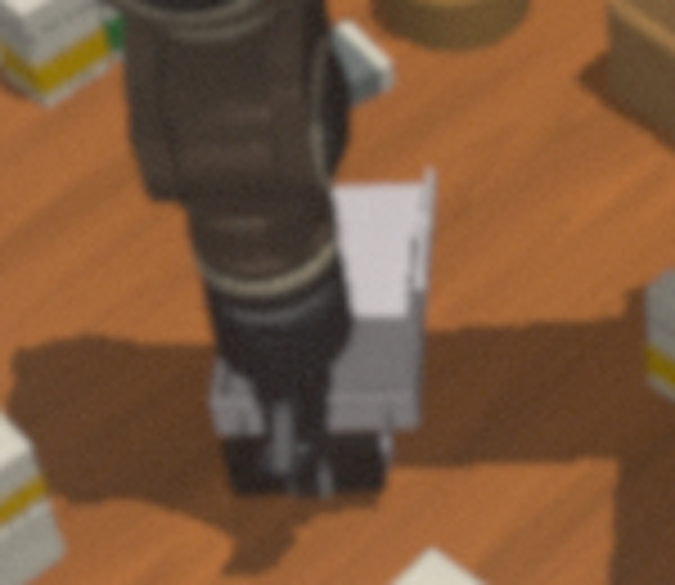

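Call:
drive_tool([
  [[0,0,0,0,0,0.005,1],[0,0,0,0,0,0.004,1],[0,0,0,0,0,0.002,1],[0,0,0,0,0,0.001,1],[0,0,0,0,0,0.001,1],[0,0,0,0,0,0,1],[0,0,0,0,0,0,1]],
])

```text
clock: 16.95
ee_pos: [493.0, 448.6, 24.6]
tool_rot: [1.216, 2.897, 0.0]
wrist_force: [0.3, -0.2, -1.8]
opening: 13.4
```

Not yet in contact; a little lower.

Call:
drive_tool([
  [[0,0,0,0,0,0.001,1],[0,0,0,0,0,0.001,1],[0,0,0,0,0,0,1]],
])

```text
clock: 17.25
ee_pos: [493.1, 448.7, 23.0]
tool_rot: [1.216, 2.896, 0.001]
wrist_force: [-0.5, -1.1, 1.2]
opening: 13.3
```

Call:
drive_tool([
  [[0,0,0,0,0,0,0.6],[0,0,0,0,0,0,0.4],[0,0,0,0,0,0,0.2],[0,0,0,0,0,0,0.05],[0,0,0,0,0,0,0.05],[0,0,0,0,0,0,0.05]],
])

```text
clock: 17.85
ee_pos: [493.0, 448.6, 22.5]
tool_rot: [1.216, 2.897, -0.0]
wrist_force: [-0.2, -0.0, -0.2]
opening: 40.6
```

Call:
drive_tool([
  [[0,0,0,0,0,-0.005,0.05],[0,0,0,0,0,-0.01,0.05],[0,0,0,0,0,-0.015,0.05],[0,0,0,0,0,-0.02,0.05],[0,0,0,0,0,-0.03,0.05],[0,0,0,0,0,-0.04,0.05],[0,0,0,0,0,-0.045,0.05],[0,0,0,0,0,-0.045,0.05],[0,0,0,0,0,-0.045,0.05],[0,0,0,0,0,-0.045,0.05],[0,0,0,0,0,-0.03,0.05],[0,0,0,0,0,0,0.05]],
])

```text
clock: 19.05
ee_pos: [493.2, 448.8, 359.7]
tool_rot: [1.214, 2.893, 0.014]
wrist_force: [0.5, -0.2, -1.1]
opening: 40.7
```

Run:
```python
from h import *
st()
for n in("top","side"):
    a=robot.grab_frame(n)[:,:,::-1]
    cv2.imwrite(f"pics/{n}8.png",a)
cv2.imwrite("pics/s8z.png",cv2.resize(a[130:230,310:410],None,fx=6,fy=6,interpolation=cv2.INTER_CUBIC))
```

```text
t 19.05 p [493.22 448.8  359.67] xaz 134.46080078985304 q [ 0.74  0.47  0.69  1.78 -0.   -0.04] F [ 0.5  -0.24 -1.13] M [-0.02  0.01 -0.01] op 40.664220011411345 zax [ 0.01  0.01 -1.  ]
```

View pics/side8.png

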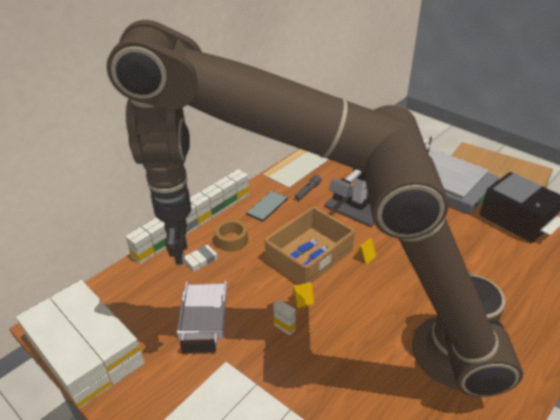

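View pics/top8.png

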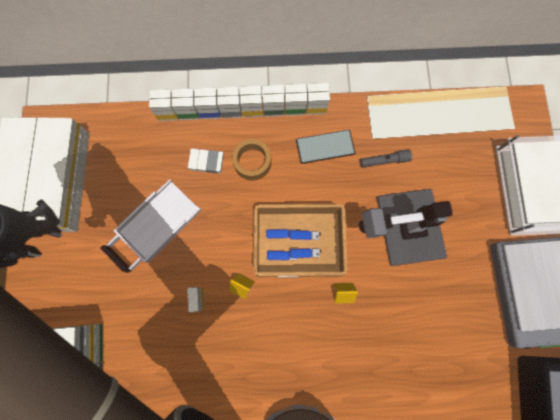

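View pics/s8z.png

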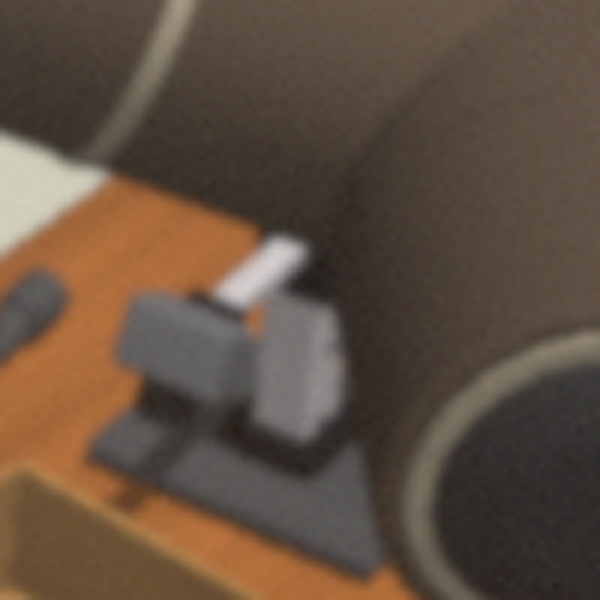

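Run:
```python
from h import *
y=np.radians(5.2);tx=np.array([np.cos(y),np.sin(y),0]);ty=np.array([-tx[1],tx[0],0])
c=np.array([550,-318.4,0])
a=cv2.imread("pics/top0.png")[180:275,350:460]
b=cv2.resize(a,None,fx=7,fy=6 and 7,interpolation=cv2.INTER_CUBIC)
b=cv2.convertScaleAbs(b,alpha=2.5,beta=20)
def quad(hx,hy,z,col):
    P=[c+i*hx*tx+j*hy*ty+[0,0,z] for i,j in((-1,-1),(-1,1),(1,1),(1,-1))]
    q=((proj("top",P)-[350,180]+.5)*7-.5).round().astype(np.int32)
    cv2.polylines(b,[q],True,col,1)
quad(17,21,230,(0,255,0));quad(23,23,174,(0,0,255));quad(95,75,16,(255,0,255));quad(17,21,174,(0,255,255))
cv2.imwrite("pics/grip.png",b[:600])
```

```text
(no output)
```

View pics/grip.png

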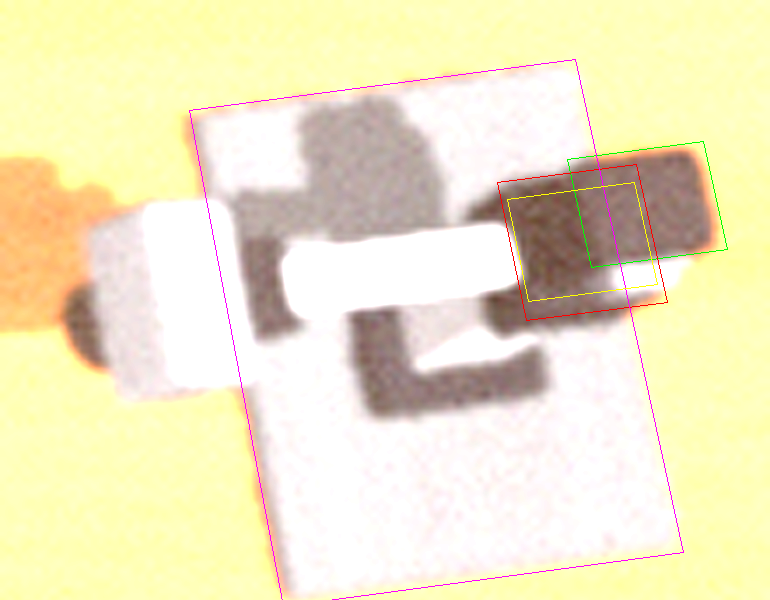

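Call:
drive_tool([
  [[0,0,0,-0.0155,-0.013,0,-1],[0,0,0,-0.031,-0.026,0,-1],[0,0,0,-0.031,-0.026,0,-1],[0,0,0,-0.031,-0.026,0,-1],[0,0,0,-0.031,-0.026,0,-1],[0,0,0,-0.031,-0.026,0,-1],[0,0,0,-0.031,-0.026,0,-1],[0,0,0,-0.031,-0.026,0,-1],[0,0,0,-0.031,-0.026,0,-1],[0,0,0,-0.031,-0.026,0,-1],[0,0,0,-0.031,-0.026,0,-1],[0,0,0,-0.031,-0.026,0,-1],[0,0,0,-0.031,-0.026,0,-1],[0,0,0,-0.031,-0.026,0,-1],[0,0,0,-0.031,-0.026,0,-1],[0,0,0,-0.031,-0.026,0,-1],[0,0,0,-0.031,-0.026,0,-1],[0,0,0,-0.031,-0.026,0,-1],[0,0,0,-0.031,-0.026,0,-1],[0,0,0,-0.0155,-0.013,0,-1]],
])

```text
clock: 21.15
ee_pos: [552.1, -320.6, 350.3]
tool_rot: [-1.218, -2.892, 0.0]
wrist_force: [0.9, 0.1, -0.2]
opening: 85.3
```

Call:
drive_tool([
  [[0,0,-5,0,0,0,-1],[0,0,-7,0,0,0,-1],[0,0,-7,0,0,0,-1],[0,0,-7,0,0,0,-1],[0,0,-7,0,0,0,-1],[0,0,-7,0,0,0,-1],[0,0,-7,0,0,0,-1],[0,0,-3.7,0,0,0,-1],[0,0,0,0,0,0,-1]],
])

```text
clock: 22.05
ee_pos: [552.5, -317.5, 351.4]
tool_rot: [0.142, -3.136, -0.002]
wrist_force: [0.8, 0.7, 0.3]
opening: 85.4
```

Run:
```python
from h import *
st()
for n in("top","side"):
    a=robot.grab_frame(n)[:,:,::-1]
    cv2.imwrite(f"pics/{n}9.png",a)
delta(*tgt((549.5,-318.5,190),185.2))
```

```text
t 22.05 p [ 552.47 -317.51  351.35] xaz -174.83245550825788 q [-0.52  0.4   0.57  1.74  0.   -2.18] F [0.8  0.68 0.27] M [ 0.04 -0.03 -0.03] op 85.37454437197893 zax [-0.  0. -1.]
turn deg(tool) [ 0.05 -0.07 -0.13] shift mm(before turn axes) [  2.99  -0.76 161.76] dist 161.78717243383127
```

View pics/side9.png

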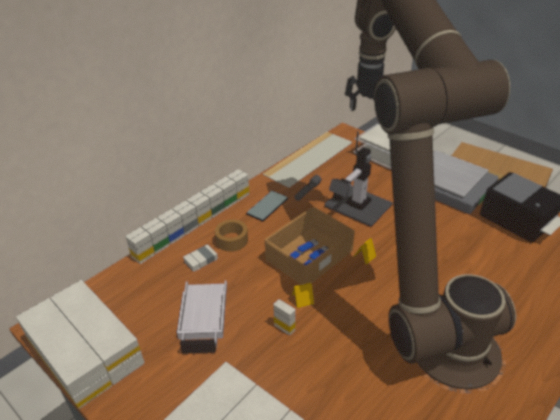

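View pics/top9.png

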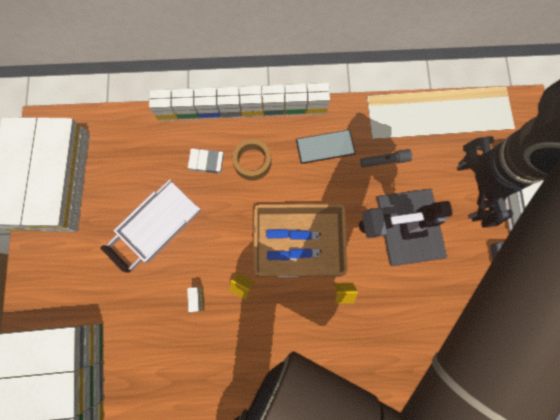

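Call:
drive_tool([
  [[0,0,0,0.003,-0.001,0.01,-1],[0,0,0,0,0,0.02,-1],[0,0,0,0,0,0.02,-1],[0,0,0,0,0,0.02,-1],[0,0,0,0,0,0.02,-1],[0,0,0,0,0,0.01,-1],[0,0,0,0,0,0,-1],[0,0,0,0,0,0,-1]],
])

```text
clock: 22.95
ee_pos: [550.1, -319.1, 253.2]
tool_rot: [-0.141, 3.138, -0.0]
wrist_force: [-0.2, -0.2, 0.3]
opening: 85.2
```

Run:
```python
from h import *
st()
for n,b in(("top",(170,270,350,490)),("side",(110,230,310,420))):
    a=robot.grab_frame(n)[:,:,::-1]
    cv2.imwrite(f"pics/{n}10.png",cv2.resize(a[b[0]:b[1],b[2]:b[3]],None,fx=5,fy=5,interpolation=cv2.INTER_CUBIC))
delta(*tgt((549.5,-318.5,190),185.2))
```

```text
t 22.95 p [ 550.08 -319.08  253.15] xaz -174.86245312086783 q [-0.53  0.35  0.27  1.49  0.   -2.19] F [-0.2  -0.17  0.26] M [ 0.   -0.    0.02] op 85.15807478628338 zax [ 0. -0. -1.]
turn deg(tool) [-0.06  0.08 -0.05] shift mm(before turn axes) [ 0.94  0.94 63.82] dist 63.833086316454
```

View pics/side10.png

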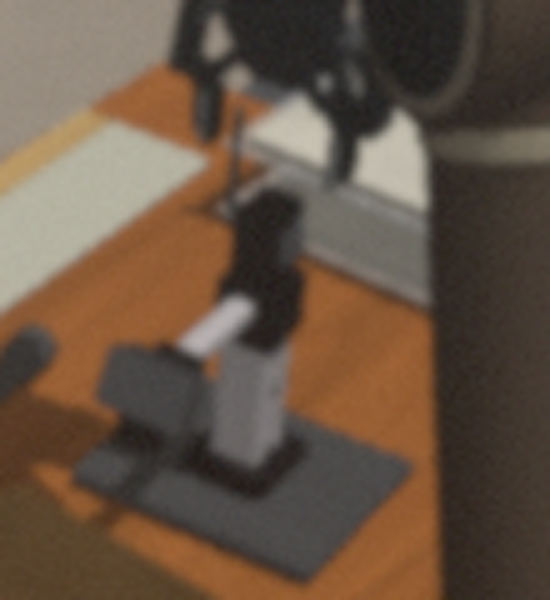

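View pics/top10.png

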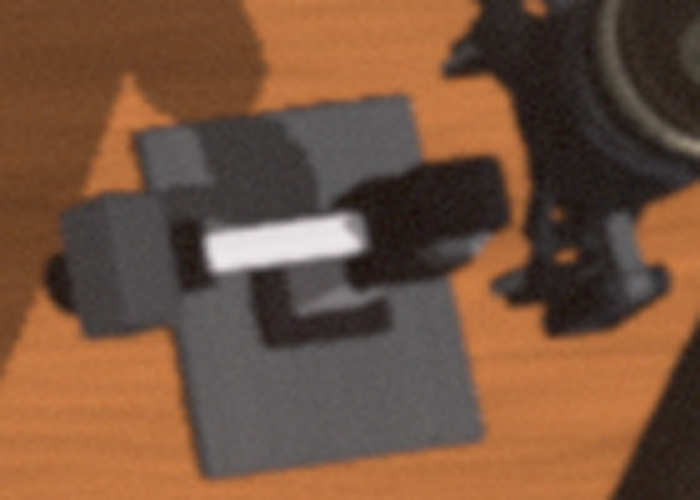

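Call:
drive_tool([
  [[0,0,0,0.001,0.001,0.01,-1],[0,0,0,0,0,0.014,-1],[0,0,0,0,0,0.014,-1],[0,0,0,0,0,0.012,-1],[0,0,0,0,0,0.008,-1],[0,0,0,0,0,0.004,-1],[0,0,0,0,0,0,-1],[0,0,0,0,0,0,-1]],
])

```text
clock: 23.85
ee_pos: [549.2, -318.3, 191.1]
tool_rot: [-0.141, 3.138, -0.001]
wrist_force: [1.1, 0.3, -0.0]
opening: 85.3
```

Run:
```python
from h import *
st()
for n,b in(("top",(170,270,350,490)),("side",(110,230,310,420))):
    a=robot.grab_frame(n)[:,:,::-1]
    cv2.imwrite(f"pics/{n}11.png",cv2.resize(a[b[0]:b[1],b[2]:b[3]],None,fx=5,fy=5,interpolation=cv2.INTER_CUBIC))
delta(*tgt((549.5,-318.5,190),185.2))
```

```text
t 23.85 p [ 549.15 -318.27  191.08] xaz -174.83772918882482 q [-0.53  0.34  0.12  1.36 -0.   -2.19] F [ 1.07  0.31 -0.01] M [ 0.01 -0.03  0.02] op 85.33394433835161 zax [ 0. -0. -1.]
turn deg(tool) [-0.04  0.06 -0.04] shift mm(before turn axes) [-0.22 -0.17  1.29] dist 1.3202853997643254
```

View pics/side11.png

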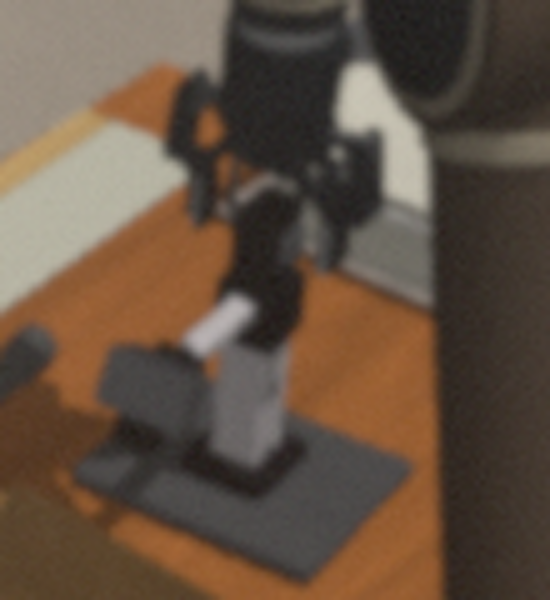

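View pics/top11.png

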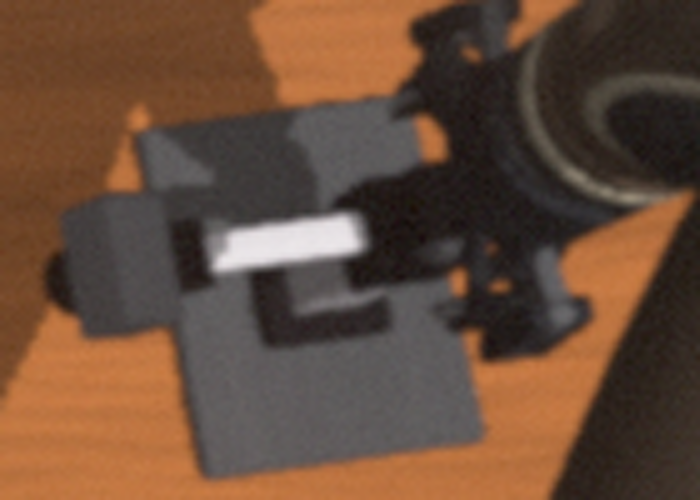

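Call:
drive_tool([
  [[0,0,0,0,0,0,-0.5],[0,0,0,0,0,0,-0.2],[0,0,0,0,0,0,0],[0,0,0,0,0,0,0.1],[0,0,0,0,0,0,0.1]],
])

```text
clock: 24.45
ee_pos: [548.2, -318.3, 190.8]
tool_rot: [0.141, -3.137, 0.001]
wrist_force: [-4.2, 0.1, 3.4]
opening: 38.5
```

Call:
drive_tool([
  [[0,0,0,0,0,0,0.4],[0,0,0,0,0,0,1],[0,0,0,0,0,0,1],[0,0,0,0,0,0,1],[0,0,0,0,0,0,1]],
])

```text
clock: 24.95
ee_pos: [549.3, -318.3, 191.2]
tool_rot: [-0.142, 3.138, -0.001]
wrist_force: [-1.6, -0.2, 5.7]
opening: 33.6
```

Run:
```python
from h import *
st()
```

```text
t 24.95 p [ 549.26 -318.27  191.25] xaz -174.81055122503557 q [-0.53  0.34  0.12  1.36 -0.   -2.19] F [-1.61 -0.2   5.71] M [-0.08  1.13  0.16] op 33.565816276489464 zax [ 0. -0. -1.]
```

Call:
drive_tool([
  [[0,0,0,0,0,-0.002,1],[0,0,0,0,0,-0.004,1],[0,0,0,0,0,-0.005,1],[0,0,0,0,0,-0.005,1],[0,0,0,0,0,-0.004,1],[0,0,0,0,0,0,1]],
])

```text
clock: 25.55
ee_pos: [549.2, -318.2, 211.4]
tool_rot: [-0.142, 3.138, -0.001]
wrist_force: [4.3, -1.1, -3.8]
opening: 33.4
```

Run:
```python
from h import *
st()
a=robot.grab_frame("side")[:,:,::-1]
cv2.imwrite("pics/s12.png",cv2.resize(a[110:230,310:420],None,fx=5,fy=5,interpolation=cv2.INTER_CUBIC))
```

```text
t 25.55 p [ 549.23 -318.23  211.43] xaz -174.83114382951234 q [-0.53  0.34  0.17  1.4   0.   -2.19] F [ 4.27 -1.14 -3.8 ] M [-0.41  0.41  0.19] op 33.35430115851096 zax [ 0. -0. -1.]
```

View pics/s12.png

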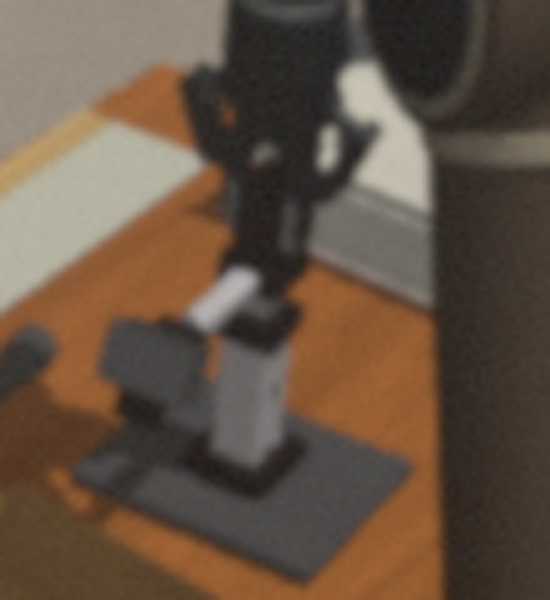

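Call:
drive_tool([
  [[0,0,0,0,0,-0.003,1],[0,0,0,0,0,-0.006,1],[0,0,0,0,0,-0.006,1],[0,0,0,0,0,-0.006,1],[0,0,0,0,0,-0.006,1],[0,0,0,0,0,-0.006,1],[0,0,0,0,0,-0.006,1],[0,0,0,0,0,-0.006,1],[0,0,0,0,0,-0.006,1],[0,0,0,0,0,-0.006,1],[0,0,0,0,0,-0.006,1],[0,0,0,0,0,-0.005,1],[0,0,0,0,0,-0.004,1],[0,0,0,0,0,-0.002,1],[0,0,0,0,0,0,1]],
])

```text
clock: 27.1
ee_pos: [549.2, -318.2, 284.8]
tool_rot: [-0.142, 3.138, -0.0]
wrist_force: [4.7, -2.5, -2.5]
opening: 33.3
```

Call:
drive_tool([
  [[0,0,0,0,0,-0.001,1],[0,0,0,0,0,-0.001,1],[0,0,0,0,0,-0.001,1],[0,0,0,0,0,-0.001,1],[0,0,0,0,0,-0.001,1],[0,0,0,0,0,0,1],[0,0,0,0,0,0,1]],
])

```text
clock: 27.8
ee_pos: [549.2, -318.2, 289.4]
tool_rot: [-0.142, 3.138, -0.0]
wrist_force: [5.2, -3.0, -3.5]
opening: 33.5
```

Call:
drive_tool([
  [[0,0,0,0,0,-0.001,1],[0,0,0,0,0,-0.0005,1],[0,0,0,0,0,-0.0005,1],[0,0,0,0,0,0,1],[0,0,0,0,0,0,1]],
])

```text
clock: 28.3
ee_pos: [549.2, -318.2, 291.3]
tool_rot: [-0.142, 3.138, 0.0]
wrist_force: [5.1, -1.8, -5.3]
opening: 33.3
```

Call:
drive_tool([
  [[0,0,0,0,0,-0.0005,1],[0,0,0,0,0,-0.0005,1],[0,0,0,0,0,0,1],[0,0,0,0,0,0,1]],
])

```text
clock: 28.7
ee_pos: [549.2, -318.2, 291.3]
tool_rot: [0.141, -3.137, -0.001]
wrist_force: [5.0, -3.1, -8.8]
opening: 33.4
```

Call:
drive_tool([
  [[0,0,0,0,0,-0.001,1],[0,0,0,0,0,0,1],[0,0,0,0,0,0,1],[0,0,0,0,0,0,1],[0,0,0,0,0,0,1]],
])

```text
clock: 29.2
ee_pos: [549.2, -318.2, 291.3]
tool_rot: [0.141, -3.136, -0.002]
wrist_force: [6.3, -2.7, -13.2]
opening: 33.6
```

Run:
```python
from h import *
st()
for n in("top","side"):
    a=robot.grab_frame(n)[:,:,::-1]
    cv2.imwrite(f"pics/{n}13.png",a)
cv2.imwrite("pics/s13z.png",cv2.resize(a[90:230,310:420],None,fx=4.2,fy=4.2,interpolation=cv2.INTER_CUBIC))
st()
```

```text
t 29.2 p [ 549.16 -318.19  291.34] xaz -174.8368570425373 q [-0.53  0.36  0.37  1.59  0.   -2.19] F [  6.34  -2.68 -13.17] M [-0.87 -0.62  0.21] op 33.57112757668359 zax [-0.  0. -1.]
t 29.3 p [ 549.15 -318.19  291.31] xaz -174.8360792552858 q [-0.53  0.36  0.37  1.59  0.   -2.19] F [  5.91  -1.88 -13.69] M [-0.86 -0.62  0.17] op 33.26085814050375 zax [-0.  0. -1.]
```

View pics/s13z.png

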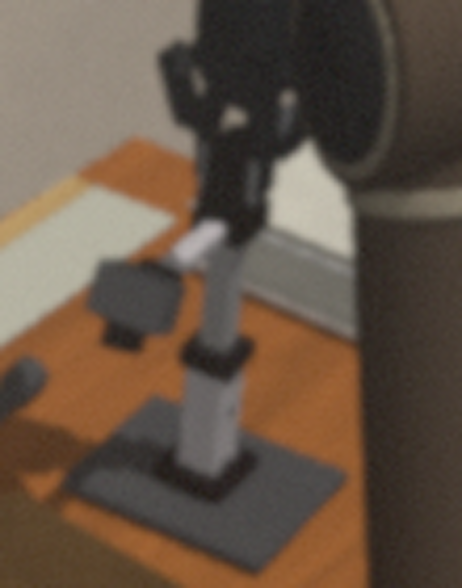

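View pics/top13.png

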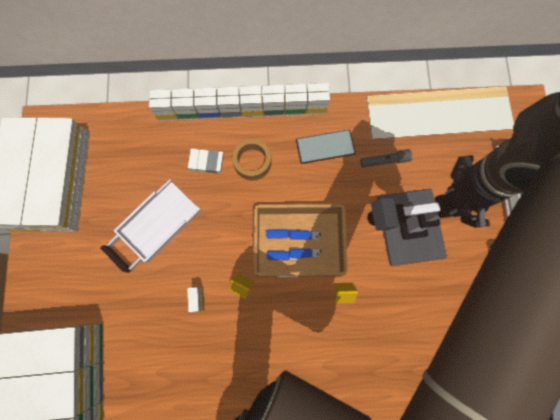

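```bash
python3 -c "
from h import *
robot.job_done();st()"
```

```text
the job is handed in; nothing more can be done
the job is handed in; nothing more can be done
```

The job is done and handed in at about 29.3 s of the 61 s allowed. No verdict was reported.

- **Lighters:** I carried the tray level over the carton and tipped it to about 35°. All four lighters slid off, and the last pictures show all four lying in the carton.
- **Tray:** I set the empty tray down flat at its original spot and let go. The force dropped to about 0 N when the fingers opened, and it still lay there in the last pictures.
- **Camera stand:** I pinched the grip over the button, and the opening read 33.4 mm. The nominal width when pressed is 35 mm; the gripper also read about 1 mm low on the 14 mm tray plate, so I take the button as fully in.
- **Column:** I drew it up without a catch at the first stop. The tool stalled after 100.1 mm of rise, with the downward force climbing from about 4 N to 13 N, which marks the top stop. I ended holding it there, still, with the button pinched.
- **Everything else:** The bystander objects looked unmoved in the last pictures.

No checks failed. Button and column travel were judged from finger opening, rise, force and pictures, because the joints themselves cannot be read. The final state call printed only the hand-in notice, so I have no reading after handing in.

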